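# Tap the bearing cup home with the brass drift

## Robot

A 6-joint arm with a two-finger parallel gripper is mounted at the origin on the work surface. World frame = base frame: x ahead of the robot, y to its left, z up, the work surface at z = 0. Lengths are in m, angles in degrees, forces in N, time in s.
With the tool pointing down it reaches from about 0.325 to 0.775 m from the base axis. Payload 5.5 kg.
Tool frame: the origin (TCP) lies at the centre of the arm's flange, where the gripper is bolted on; the fingertips stand 182 mm ahead of it and the grasp point (between the pads) lies 163 mm ahead of it; z points along the fingers, y is the direction in which the jaws open and shut (so a half turn about z gives the same grasp; the last joint's range is limited). The gripper opens to 88 mm and grips with 3 to 60 N. Pads are 20 mm wide; open, the fingers measure 115 mm over their backs; the gripper's body (75 mm by 178 mm) begins 61 mm behind the grasp point.
Start: joints at [73.012, 5.22, 70.514, -0, 104.267, -3.249], TCP at [0.143, 0.583, 0.405] pointing down, gripper open.
Joint ranges: [-164.24, 164.24], [-49.07, 125.15], [9.68, 141.18], [-86.29, 266.29], [3.28, 154.24], [-151.56, 151.56]. Speed limits (degrees/s): [147.25, 147.25, 172.46, 180, 180, 180].

## Interface

Orientations are given as [roll, pitch, yaw] about the fixed x, y, z axes, in that order (R = Rz(yaw) Ry(pitch) Rx(roll)).
In Python, from station import r gives the robot as it stands. The module is installed in compiled form; this text tells all that it offers. Calls block until the motion is done:
- r.reach(position, orientation): joint-space move of the TCP to a pose.
- r.servo_line(position, rotation=None, speed=0.15): straight line of the TCP; rotation=None keeps the orientation; speed is the mean speed in m/s.
- r.move_joints(angles): joint-space move.
- r.let_go() and r.grab(squeeze=None): open the fingers fully, or close them until they stop; squeeze is the grip in N (None keeps the last).
- r.wait(seconds).
- r.inverse_kinematics(position, orientation): joint angles nearest the present ones, or None.
- r.sense(): the state.
- r.snapshot(name): name is "side" or "top" or "wrist"; returns a dict with "frame" (384x512x3 uint8, red, green, blue), "fx", "fy", "cx", "cy" (pixels), "R" (3x3) and "t" (3): a world point X has camera coordinates R X + t. Camera axes: x right, y down, z forward; pixel columns grow to the right and rows downward; lengths in m; the calibration is good to about 2 mm. A picture is of the moment at which its call begins. There is no depth.
A pose or a line that the arm cannot do raises r.IKError and nothing moves.
- r.hand_in(): hands the job in, once; it reports no verdict.
The state is a dict: "clock": time; "joints": joint angles; "joint_vel": joint speeds; "joint_torque": joint torques, N m; "tcp_pos": TCP position; "orientation": TCP orientation; "contact_force": force on the tool from outside, world axes, zero at the start; "torque": the same for the moment, N m; "opening": finger opening in m.
Only numpy, scipy, OpenCV 4.12 (cv2) and the standard library are available. Lean on these libraries where they do the work, as an engineer would, in place of code of your own. Each camera call takes 0.05 s, during which the arm holds its last target. There are 200 camera calls.

## Task

One of the two grey bearing housings on the jeweller's bench still has its steel cup standing proud of the bore. Pick up the brass drift and use its foot, not your fingers, to tap the cup down a few millimetres at a time on alternate sides of its rim, so that it goes in without ever cocking, until it is flush with the housing all round. Then stand the drift back upright on the bench and let go.

Things in the scene. Friction and masses are not known exactly. Their poses are not given: they have to be found in the camera images.
- drift: Brass drift, upright on the bench, 110 mm tall, 0.2-0.4 kg: a round bar 24 mm in diameter with one collar (36 mm diameter, from 55 to 62 mm above the foot). Grip the 48 mm of bar above the collar; fingertips may rest on the collar. Origin: centre of its flat foot, z up along the bar.
- cup: Steel ring, 60 mm outside, 44 inside, 30 tall, started in the bore, 16-20 mm proud, leaning up to 4 deg. Origin: centre of its top rim, z up its axis; mid-rim radius 26 mm. Stiff: stays where left; moves at 4-10 N if pushed at 40 mm/s or slower. Pushed at one side, that side sinks, the opposite one stays: 5 mm there leans it 4 to 6 deg; past 13 deg it is cocked.
- mouth (a point): Centre of that housing's bore mouth, in its flat top face 45 mm above the bench, z up, x and y along its sides. The housing is a fixed grey block 110 x 110 x 45 mm with low bolt heads (5 mm) at its corners, 43 mm out in x and y. Home, the cup's rim is level with this face; a drift centred on the rim then lands on the face too, which stops it.
There are look-alikes about, which are no part of the job. Several things have the shape of the drift; the one meant has the colours described above. What is shaped like the part that bears cup but orange is not meant.

How it is judged:
By the outcome, as a careful person would: the job done as asked, in the order asked, and still so for the second after the job is handed in, with the robot touching nothing.
It also fails if it takes over 67 s, if anything falls off the work surface, if the arm or the gripper's body presses on something with over 40 N, if the wrist force passes 120 N, or if a joint passes its speed limit or range.

## Working session

There is one attempt and no reset: what is moved stays moved. The work goes in short steps, each a Python script; the robot and the scene stay as the last script left them, time stands still between calls to the robot, and variables do not carry over. Pictures are saved under pics/ and viewed, about 8 in all and at most 12, crops included, and the job is handed in when it is done.

```bash
mkdir -p pics; cat > h.py <<'E'
from station import r
import numpy as np, cv2
def snap(n,f):
    s=r.snapshot(n); cv2.imwrite(f"pics/{f}.png",s["frame"][:,:,::-1]); np.savez(f"pics/{f}.npz",**{k:s[k] for k in s}); return s
def ray(s,u,v,z):
    R=np.array(s["R"]);t=np.array(s["t"]);c=-R.T@t
    d=R.T@np.array([(u-s["cx"])/s["fx"],(v-s["cy"])/s["fy"],1]); return c+d*(z-c[2])/d[2]
def proj(s,X):
    p=np.array(s["R"])@np.array(X)+np.array(s["t"]); return np.array([s["fx"]*p[0]/p[2]+s["cx"],s["fy"]*p[1]/p[2]+s["cy"]])
E
python3 - <<'E'
from h import *
a=snap("side","s0");b=snap("top","t0")
for s in(a,b): print(-np.array(s["R"]).T@np.array(s["t"]),s["fx"])
cv2.imwrite("pics/both.png",cv2.resize(np.vstack([a["frame"],b["frame"]])[:,:,::-1],(512,768))[:, :])
print(r.sense())
E
```

```text
[ 0.33292216 -0.83980698  0.63825045] 469.435028140869
[0.46702681 0.05801803 0.96828315] 410.99677472024655
{'clock': 0.1, 'joints': array([ 7.30134827e+01,  5.25954945e+00,  7.05760749e+01,  6.16285415e-04,
        1.04266528e+02, -3.24753862e+00]), 'joint_vel': array([ 0.03205885, -0.13878726, -0.10564424,  0.00180698,  0.00430226,
        0.05480662]), 'joint_torque': array([ 2.65191542e-03, -4.47857630e+01, -4.07571495e+01,  7.01190694e-02,
        2.83342274e-02, -1.38905639e-04]), 'tcp_pos': array([0.14250353, 0.58288652, 0.40360098]), 'orientation': array([-1.79898046e+02, -6.38350765e-03,  1.66261167e+02]), 'contact_force': array([-0.49438673, -0.98215454,  0.16455253]), 'torque': array([0.0247625 , 0.0060742 , 0.00723541]), 'opening': 0.08772033837637883}
```

View pics/t0.png

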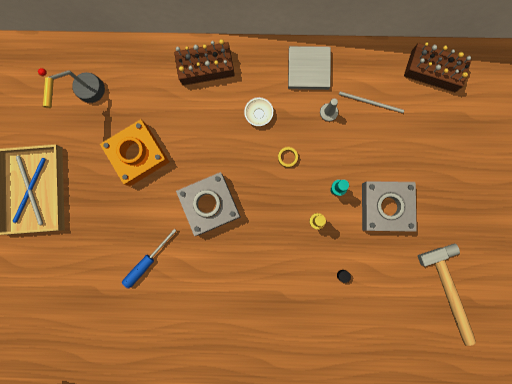

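View pics/s0.png

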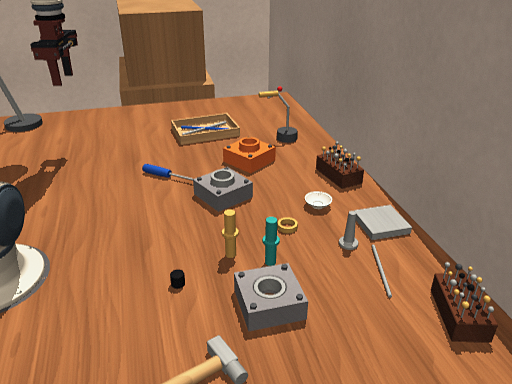

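The proud cup is in the grey housing at top (207,204), side (222,185). The other grey housing, at top (391,206), is flush, and the orange one at (132,152) is a decoy. The drift-shaped things are yellow brass at top (318,221) / side (230,235), teal at top (341,188), and grey at top (330,110). Only the yellow one is brass. I'll confirm it in a crop.

```bash
python3 - <<'E'
from h import *
a=dict(np.load("pics/s0.npz"));b=dict(np.load("pics/t0.npz"))
c1=cv2.resize(b["frame"][160:250,165:355],None,fx=4,fy=4,interpolation=cv2.INTER_CUBIC)
c2=cv2.resize(a["frame"][160:265,165:290],None,fx=2.1,fy=2.1,interpolation=cv2.INTER_CUBIC)
im=np.zeros((c1.shape[0]+c2.shape[0],c1.shape[1],3),np.uint8);im[:c1.shape[0]]=c1;im[c1.shape[0]:,:c2.shape[1]]=c2
cv2.imwrite("pics/crop.png",im[:,:,::-1])
for s,n,(u0,u1,v0,v1) in((b,"top",(300,335,205,240)),(a,"side",(215,245,200,265))):
    hsv=cv2.cvtColor(s["frame"],cv2.COLOR_RGB2HSV); m=cv2.inRange(hsv,(20,120,60),(32,255,255)); 
    k=np.zeros_like(m);k[v0:v1,u0:u1]=m[v0:v1,u0:u1]
    ys,xs=np.nonzero(k);print(n,xs.min(),xs.max(),ys.min(),ys.max(),len(xs))
    if n=="side":
        for v in range(ys.min(),ys.max()+1,4): q=xs[ys==v];print(v,q.min(),q.max())
print(ray(b,207,204,.045),ray(b,318,221,.1), ray(a,230.5,258,0))
E
```

```text
top 309 325 213 229 199
side 222 237 210 254 90
210 227 232
214 226 233Traceback (most recent call last):
  File "<stdin>", line 12, in <module>
    return umr_minimum(a, axis, None, out, keepdims, initial, where)
ValueError: zero-size array to reduction operation minimum which has no identity
```

View pics/crop.png

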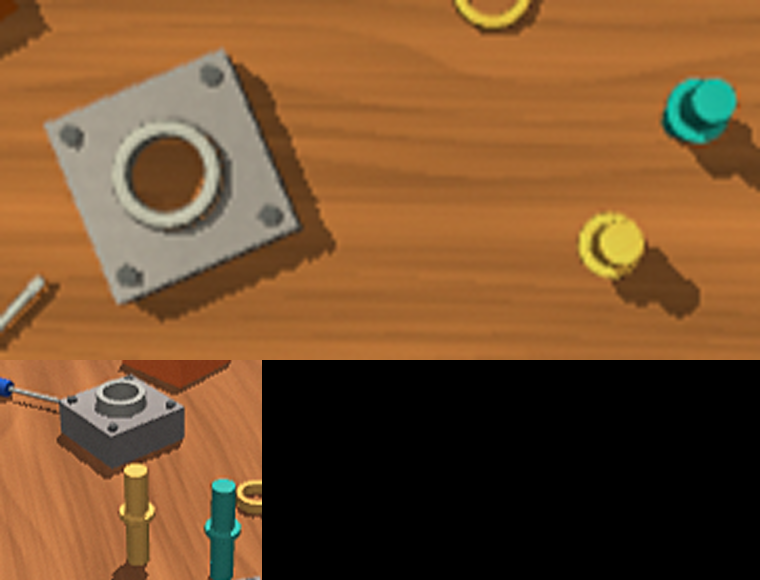

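The crop confirms both: the yellow brass bar with its collar (bar top at about (320.5,220.8), collar at about (318,221)), and the proud steel ring in the rotated grey housing. The bolt heads are at (183,194), (218,179), (232.8,213.8) and (197.5,229). Next I'll measure these and take close looks from above.

```bash
python3 - <<'E'
from h import *
a=dict(np.load("pics/s0.npz"));b=dict(np.load("pics/t0.npz"))
B=np.array([ray(b,165+u/4,160+v/4,.05)[:2] for u,v in((72,136),(212,76),(271,215),(130,276))])
M=B.mean(0);d=B[1]-B[0];print("mouth",M,"sides",[np.linalg.norm(B[i]-B[i-1]) for i in range(4)],"yaw",np.degrees(np.arctan2(d[1],d[0])))
D=(ray(b,320.5,220.75,.11)+ray(b,318,221,.06))/2;D=D[:2]
print("drift",ray(b,320.5,220.75,.11),ray(b,318,221,.06),"side proj foot",proj(a,[*D,0]),"top",proj(a,[*D,.11]))
T=ray(b,165+705/4,160+104/4,.08)[:2];print("teal",T,"rim",ray(b,165+167/4,160+174/4,.062))
perp=np.degrees(np.arctan2(*(T-D)[::-1]))  # tool y perpendicular to teal direction
print("dir teal",perp)
# tool down: roll180, yaw psi -> tool y = -(−sin,cos)... along (sin psi,-cos psi)
for psi in (perp,perp+180):
    psi=(psi+180)%360-180
    for P in (D,M): print(psi,r.inverse_kinematics([*P,.25],[180,0,psi]))
np.save("pos.npy",np.array([M,D]))
r.reach([*(M+[-.0,0]),.42],[180,0,170]); w=snap("wrist","w1"); print(r.sense()["clock"],-np.array(w["R"]).T@np.array(w["t"]),w["fx"],proj(w,[*M,.045]))
E
```

```text
mouth [0.52428389 0.1970189 ] sides [np.float64(0.08546093326399466), np.float64(0.08554523164355114), np.float64(0.08535681635266779), np.float64(0.08550773234931915)] yaw -65.32037460412604
drift [ 0.49072728 -0.04811558  0.11      ] [ 0.49143063 -0.0488178   0.06      ] side proj foot [230.72704815 254.43041875] top [229.46236341 212.00129246]
teal [ 0.56774906 -0.09594467] rim [0.5242597  0.19755917 0.062     ]
dir teal -31.767873985052052
-31.767873985052063 [-9.58735361e+00 -9.95137849e+00  1.00973787e+02 -2.54444375e-14
  8.89775911e+01  1.12180520e+02]
-31.767873985052063 [ 1.71152385e+01  5.33206797e-01  9.10650823e+01 -2.54444375e-14
  8.84017109e+01  1.38883112e+02]
148.23212601494794 [ -9.58735361  -9.95137849 100.97378742   0.          88.97759107
 -67.81947962]
148.23212601494794 [ 17.11523845   0.5332068   91.06508232   0.          88.40171088
 -41.11688756]
2.1083 [0.44014301 0.21251345 0.40038175] 298.3654656310322 [257.86263214 169.24716251]
```

View pics/w1.png

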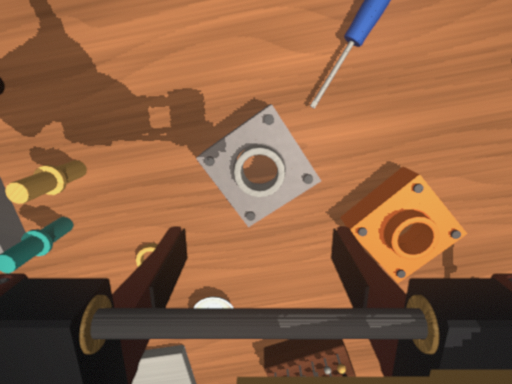

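The wrist view agrees with my estimate: bolts at (268,119), (308,178), (250,216) and (209,160) average (258.8,168.3), against a predicted (257.9,169.2). Bolt spacing comes out at 85.5 mm, where 86 is expected. The drift's top and side rays also agree, so I'll pick it up.

```bash
python3 - <<'E'
from h import *
M,D=np.load("pos.npy"); o=[180,0,148.2]
r.reach([*D,.33],o); r.servo_line([*D,.2475],speed=.12)
s=r.sense();print(s["clock"],s["tcp_pos"],s["contact_force"])
r.grab(50); s=r.sense();print(s["clock"],s["tcp_pos"],s["opening"],s["contact_force"]); z0=s["tcp_pos"][2]
r.servo_line([*D,.30],speed=.12)
s=r.sense();print(s["clock"],s["tcp_pos"],s["opening"],s["contact_force"])
np.save("z0.npy",z0); a=snap("side","s1")
cv2.imwrite("pics/c1.png",cv2.resize(a["frame"][100:280,150:320],None,fx=3,fy=3)[:,:,::-1])
E
```

```text
3.975 [ 0.49136966 -0.04833969  0.24836195] [0.22529064 0.1613449  0.58156725]
4.9833 [ 0.49108474 -0.04843439  0.24745405] 0.023385228257970306 [-0.67960431  0.10008661  0.54992757]
5.575 [ 0.49099498 -0.04846995  0.2994336 ] 0.023045910541075677 [-0.68987883  0.34015811 -1.85140836]
```

View pics/c1.png

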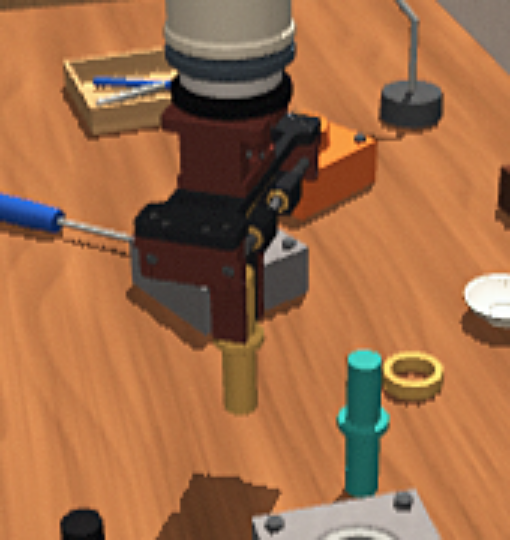

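The drift is in the jaws, upright and clear of the bench, with fingertips on the collar (crop (240,375)). First tapping rounds, with force logging.

```bash
cat >> h.py <<'E'
M,D=np.load("pos.npy"); YAW=24.7; O=[180,0,148.2]
def rimp(k): 
    a=np.radians(YAW+90*k); return M+.026*np.array([np.cos(a),np.sin(a)])
def tap(k,L,clear=.005,frm=.004,v=.018,pr=True):
    """push rim at side k to foot height L (mm)"""
    z0=float(np.load("z0.npy")); p=rimp(k); z=z0+L/1e3
    t=r.sense()["tcp_pos"]
    r.servo_line([*p,max(t[2],z+frm)],speed=.15)
    r.servo_line([*p,z],speed=v)
    s=r.sense(); 
    if pr: print(k,L,"foot %.1f"%((s["tcp_pos"][2]-z0)*1e3),"F",s["contact_force"].round(1),"t %.1f"%s["clock"])
    r.servo_line([*p,z+clear],speed=.1); return s
E
python3 - <<'E'
from h import *
z0=float(np.load("z0.npy"))
r.reach([*rimp(0),z0+.085],O); r.servo_line([*rimp(0),z0+.071],speed=.1)
for k in (0,2,1,3): tap(k,66,clear=.006)
for k in (0,2,1,3): tap(k,64,clear=.006)
E
```

```text
0 66 foot 65.7 F [-0.2  0.5 -2.5] t 7.6
2 66 foot 65.7 F [-0.2 -0.8 -2.1] t 8.9
1 66 foot 65.9 F [ 0.4 -0.6 -1.8] t 10.1
3 66 foot 65.9 F [-0.1  0.4 -1.9] t 11.3
0 64 foot 64.0 F [-0.4  0.6 -2.7] t 12.6
2 64 foot 63.7 F [-0.2  0.3 -3.3] t 13.9
1 64 foot 63.9 F [ 0.5  0.2 -2.6] t 15.1
3 64 foot 63.8 F [-0.   0.3 -2. ] t 16.4
```

```bash
python3 - <<'E'
from h import *
for k in (0,2,1,3): tap(k,61.5)
E
```

```text
0 61.5 foot 61.7 F [-1.1 -1.9  1.3] t 17.7
2 61.5 foot 61.3 F [ 0.3  0.2 -1.8] t 18.9
1 61.5 foot 61.5 F [-0.  -0.5 -1.6] t 20.0
3 61.5 foot 61.3 F [ 0.5 -0.5 -1.9] t 21.2
```

Side 0 is the high side: it touches at about 62 mm, and the others are lower. I'll level from there and carry on in alternate small taps.

```bash
python3 - <<'E'
from h import *
for k,L in ((0,59),(2,59),(1,58.5),(3,58.5),(0,56),(2,56)): tap(k,L)
E
```

```text
0 59 foot 59.2 F [ 0.1 -2.1  1.1] t 22.4
2 59 foot 59.0 F [ 1.6  0.5 -1.1] t 23.6
1 58.5 foot 58.6 F [ 0.3 -0.1 -1.3] t 24.7
3 58.5 foot 58.3 F [ 0.3  0.5 -1.6] t 25.9
0 56 foot 56.3 F [-0.1 -1.7  0.4] t 27.2
2 56 foot 56.1 F [ 1.7  1.1 -0.1] t 28.4
```

```bash
python3 - <<'E'
from h import *
for k,L in ((1,54.5),(3,54.5),(0,52.5),(2,52.5),(1,51),(3,51),(0,49),(2,49)): tap(k,L,clear=.004,frm=.003)
E
```

```text
1 54.5 foot 54.8 F [-0.6 -1.4  0.2] t 29.5
3 54.5 foot 54.7 F [ 0.9  1.5 -0.7] t 30.7
0 52.5 foot 52.8 F [-0.5 -1.5  0.4] t 31.8
2 52.5 foot 52.6 F [ 1.8  0.2 -1.3] t 32.9
1 51 foot 51.3 F [-0.9 -2.4  0.6] t 34.0
3 51 foot 51.2 F [ 0.3  1.3 -0.1] t 35.1
0 49 foot 49.3 F [-1.3 -1.6  0.5] t 36.3
2 49 foot 49.1 F [1.4 0.8 0.1] t 37.4
```

```bash
python3 - <<'E'
from h import *
for k,L in ((1,47),(3,47),(0,45.7),(2,45.7),(1,44.3)): tap(k,L,clear=.003,frm=.003)
E
```

```text
1 47 foot 47.3 F [-0.4 -0.5  0.9] t 38.5
3 47 foot 47.3 F [-1.6 -0.4  0.8] t 39.6
0 45.7 foot 46.0 F [-0.2 -0.6 -0.1] t 40.6
2 45.7 foot 45.8 F [1.1 0.  0. ] t 41.7
1 44.3 foot 45.0 F [-0.6 -0.8  2.9] t 42.7
```

```bash
python3 - <<'E'
from h import *
for k in (3,0,2,1): tap(k,42.5,clear=.0055,frm=.003)
z0=float(np.load("z0.npy"))
p=r.sense()["tcp_pos"]; r.servo_line([*p[:2],z0+.085],speed=.2)
r.reach([*D,z0+.04],O)
w=snap("top","t2"); s1=snap("side","s2"); print(r.sense()["clock"])
c1=cv2.resize(w["frame"][165:245,165:255],None,fx=4,fy=4,interpolation=cv2.INTER_CUBIC)
c2=cv2.resize(s1["frame"][155:220,180:265],None,fx=4.5,fy=4.92,interpolation=cv2.INTER_CUBIC)
h=min(len(c1),len(c2));cv2.imwrite("pics/c2.png",np.hstack([c1[:h],c2[:h]])[:,:,::-1])
E
```

```text
3 42.5 foot 45.0 F [-2.8 -1.4  7.3] t 43.8
0 42.5 foot 45.0 F [-3.1 -0.9  7.6] t 45.0
2 42.5 foot 44.9 F [-2.8 -1.1  9.4] t 46.2
1 42.5 foot 44.9 F [-2.  -1.5  8.1] t 47.3
49.0
```

View pics/c2.png

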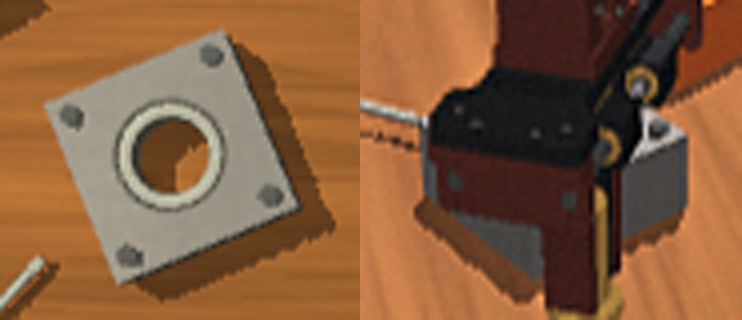

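The top crop shows the cup flush, with an even dark gap and no cast shadow. All four sides stopped on the face at 44.9–45.0 mm. Now I'll set the drift down.

```bash
python3 - <<'E'
from h import *
z0=float(np.load("z0.npy"))
r.servo_line([*D,z0+.006],speed=.12); r.servo_line([*D,z0-.0008],speed=.02)
s=r.sense();print(s["clock"],(s["tcp_pos"][2]-z0)*1e3,s["contact_force"])
r.let_go(); s=r.sense(); print(s["clock"],s["opening"]); p=s["tcp_pos"]
r.servo_line([*p[:2],.35],speed=.15); r.reach([M[0]-.12,M[1]+.15,.42],[180,0,170])
a=snap("side","s3");print(r.sense()["clock"])
cv2.imwrite("pics/c3.png",cv2.resize(a["frame"][150:280,170:310],None,fx=4,fy=4,interpolation=cv2.INTER_CUBIC)[:,:,::-1])
E
```

```text
49.925 0.019991666415752896 [ 0.02496192 -0.31528145  1.66824085]
51.0083 0.08727140749134767
53.4167
```

View pics/c3.png

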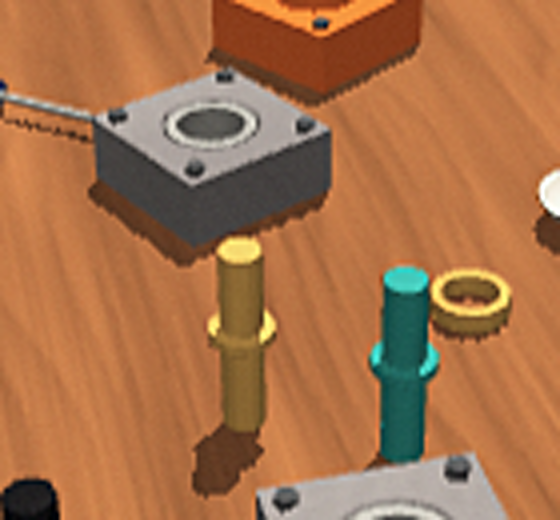

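The side crop shows the cup flush in its housing at (212,124) and the brass drift standing upright and free at (242,335). Handing in.

```bash
python3 -c "
from h import *
print(r.hand_in(), r.sense()['clock'])"
```

```text
the job is handed in; nothing more can be done
the job is handed in; nothing more can be done
```

The cup is now flush with its housing all round, and the brass drift is back upright on the bench, released. The job was handed in at about 53.5 s of the 67 s allowed; no verdict is reported.

- **Tapping:** I worked the cup down with the drift's foot in steps of about 2–3.5 mm, on opposite sides of the rim along both housing axes.
- **Flushness:** The last press on each of the four sides stopped on the housing face, with the foot at 44.9–45.0 mm against the face height of 45 mm, at 7–9 N. The top and side pictures both show the cup level with the face.
- **Drift:** The final side picture shows it standing upright with the gripper well clear.
- **Not checked:** I did not measure the cup's lean directly during tapping, and I did not read forces mid-push. The small alternate taps should have kept the lean well under the 13° limit.

No check failed or disagreed.

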